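# Find the concealed catch of the condiment box and open it

## Task

Open the wooden condiment box so that the jars inside can be reached. Feel along the front strip of its top for the flush catch plate and press it in until the lid springs up part way, then push the lid right back with the outside of the fingers until it stands upright, and take the hand away. Do not take hold of anything: the lid is only pushed, and the jars inside and the salt shaker, pepper mill and mug round the box stay where they stand.

Things in the scene. Friction and masses are not known exactly. Their poses are not given: they have to be found in the camera images.
- condiment_box: Plain wooden box fixed on the worktop, 175 mm deep (its x), 385 wide (y), 130 high. Origin: centre of its underside, at worktop height; x runs from its front (robot side) to its rear, y to the left, z up. Top: the lid, x -19 to +80 mm, full width, its top at z 130; in front of it a fixed deck, x -87 to -22: raised end caps (z 130) where |y| is over 92 mm, between them the front strip (z 127).
- strip_mid (a point): Middle of the front strip, on its rigid flat top; axes as the box (in the box frame x -50.5, y 0, z 127 mm). In the strip sits the catch plate, same wood, marked only by a 1.5 mm gap: 42 mm (x) by 62 mm (y), centred across the strip; along y its centre lies anywhere from -50 to +50 mm of this point, other each run and not reported: feel for it (the strip is rigid, the plate gives) or see it.
- catch (a joint): How far the catch plate is pressed in, m: 0 at rest, its face 2 mm below the strip's top; 0.006 fully in (8 mm below). It goes straight down against a spring (1.5 N to start, about 5 N fully in), draws back the bolts that hold the lid, which is free from 0.004 on, and comes back when let go. Fingertips must fit into its opening (45 x 65 mm); if they overlap the edge the strip stops them.
- lid (a joint): Opening angle of the lid, rad: 0 shut and latched, 1.55 upright at its stop. Hinge line along the box's y at x 84.5, z 125.5 mm of the box; the front edge rises and goes back. Unlatched, springs raise it within a second to about 1 rad (0.8 to 1.15) and friction hinges keep it there; pushed on with 1 to 2 N at its front edge it stays at any angle beyond.
- lid_edge (a point): Middle of the lid's front edge, half-way through its thickness of 9.5 mm, 104 mm from the hinge line; moves with the lid, which is 385 mm wide. Under the lid, just behind this edge and 140 mm to each side of it, hang two small steel keepers (24 mm wide, 25 mm deep); between them the underside is plain. A rubbery finger pushed level against the edge can jam while the lid leans far: move up and back along with the edge.
- salt_shaker_mid (a point): Loose salt shaker, 44 mm across, 90 mm high, standing to the left of the box; point at its centre, half-way up.
- pepper_mill_mid (a point): Loose dark wooden pepper mill, 58 mm across, 150 mm high, to the right of the box; point at its centre, half-way up.
- mug_mid (a point): Loose striped mug, 86 mm across and 120 mm with its handle, 101 mm high, behind the box; point at its centre, half-way up.
- honey_jar_mid (a point): Loose jar with a grey lid inside the box, 50 mm across, 70 mm high; point at its centre, half-way up.
- mustard_jar_mid (a point): Loose jar with a yellow lid inside the box, 49 mm across, 66 mm high; point at its centre, half-way up.

How it is judged:
On the way:
1. the concealed catch plate is pressed in (value of joint catch above 0.0035 m).
At the end, for the whole second after the job is handed in: The lid stands open by more than 1.35 rad (77 degrees) and is still, the catch plate is let go and back at rest (within 1 mm), and the two jars, salt shaker, pepper mill and mug are within 20 mm of where they stood (value of joint lid above 1.35 rad and velocity of joint lid between -0.05 and 0.05 rad/s and value of joint catch below 0.001 m and distance of each of salt_shaker_mid, pepper_mill_mid, mug_mid, honey_jar_mid, mustard_jar_mid from where it was at the start of the episode below 0.02 m); the robot touches nothing.
It fails at once if a jar, the salt shaker, the pepper mill or the mug is pushed, lifted or carried away by more than 20 mm (distance of any of salt_shaker_mid, pepper_mill_mid, mug_mid, honey_jar_mid, mustard_jar_mid from where it was at the start of the episode above 0.02 m).
It fails at once if the lid is taken between the fingers (they touch it while the point midway between their pads lies in the thickness of the lid) (contact force between the fingers and lid above 1 N and x of the grasp point in the frame of lid_edge above -0.008 m and z of the grasp point in the frame of lid_edge between -0.004 and 0.004 m).
It also fails if it takes over 51 s, if anything falls off the work surface, if the arm or the gripper's body presses on something with over 40 N, if the wrist force passes 120 N, or if a joint passes its speed limit or range.

## Robot

A 6-joint arm with a two-finger parallel gripper is mounted at the origin on a cart in front of the work surface, level with it; the furniture and walls round the work are solid. World frame = base frame: x ahead of the robot, y to its left, z up, the work surface at z = 0. Lengths are in m, angles in rad, forces in N, time in s.
With the tool pointing down it reaches from about 0.35 to 0.775 m from the base axis. Payload 5.5 kg.
Tool frame: the origin (TCP) lies at the very end of the fingers, on their centre line; the grasp point (between the pads) lies 19 mm behind it; z points along the fingers, y is the direction in which the jaws open and shut (so a half turn about z gives the same grasp; the last joint's range is limited). The gripper opens to 85 mm and grips with 20 to 120 N. Pads are 22 mm wide; open, the fingers measure 114 mm over their backs; the gripper's body (76 mm by 85 mm) begins 54 mm behind the grasp point. The pads swing forward as they close: fully open they stand 13 mm farther back than shut.
Start: joints at [-1.312, 0.313, 0.046, 1.304, 0, 1.431], TCP at [0.223, -0.53, 0.231] pointing down, gripper open.
Joint ranges: [-2.76, 2.76], [-0.86, 1.69], [-1.03, 1.26], [-2.2, 2.34], [-1.47, 1.5], [-3.14, 3.14]. Speed limits (rad/s): [2.57, 2.57, 3.14, 3.14, 3.14, 3.14].

## Interface

Orientations are given as a unit quaternion [w, x, y, z].
In Python, from workcell import get_state, read_camera, hand_in, find_in, silhouettes gives the robot as it stands. The module is installed in compiled form; this text tells all that it offers.
- The arm moves only by the tool send_rows, never from a script. Its argument "deltas" is a list that holds one entry, the list of rows, each a list of 6 numbers: the shift along the world's x, y, z in cm, then the turn, a rotation vector about the world's x, y, z in degrees. In form: [[[dx, dy, dz, wx, wy, wz], ...]]. A call has 1 to 12 rows; each row is the pose to reach, as a shift and turn from the pose commanded when the call began; what a row does not reach only later rows make up. A row lasts 1/10 s, in which the tool goes at most 50 mm and 8.59 degrees, less where a joint would pass 70% of its speed; a pose out of reach is approached as far as the arm can. A call with a gripper value outside its range is refused whole. "jaw" is the opening, from -1 (shut) to 1 (fully open), so that 0 is half open, set as the call begins (left out, the last holds). The fingers move at their own pace and stop on an object; "force" is the grip in N (left out, the last holds). Time passes only in rows, so rows that repeat a pose let the fingers close. It gives the time, the measured TCP pose, the force and the opening at its end, in the units of the state.
- get_state(): the state, without advancing time (a new reading comes with each control period).
- read_camera(name): name is "side" or "top"; returns a dict with "img" (400x640x3 uint8, red, green, blue), "z_map" (400x640 float32, m along the optical axis (not along the pixel's ray), 0 where there is no reading), "vfov" (degrees; the focal length in pixels is half the picture's height over the tangent of half this angle, whatever the lens; pixels are square), "cx", "cy" (the principal point, pixels), "R" (3x3) and "t" (3): a world point X has camera coordinates R X + t. Camera axes: x right, y down, z forward; pixel columns grow to the right and rows downward; lengths in m; the calibration is good to about 2 mm. A picture is of the moment at which its call begins.
- hand_in(): hands the job in, once; it reports no verdict.
Trained networks look in a picture, given as the dict that the camera call returned (one of the last four; its "shot" number tells which), for a name from the list of things; names that differ only in an ending like _2 or _b are one class to them, and where a whole thing is asked for, a point or a joint stands for the part that bears it (a point fixed in the world has none). Each returns a list of dicts, best first, with "conf" (0 to 1); they miss things now and then, are a little off and sometimes report something else, mostly with a low value. They report only what shows in the picture. A call takes as long as a camera call.
- find_in(picture, thing): "box" ([centre column, centre row, width, height] in pixels, round what is visible of it).
- silhouettes(picture, thing): "mask" (400x640 bool, what is visible of it) and "box" ([centre column, centre row, width, height] in pixels, round what is visible of it).
The state is a dict: "clock": time; "joint_pos": joint angles; "qvel": joint speeds; "tau": joint torques, N m; "tcp_pos": TCP position; "orientation": TCP orientation; "wrist_force": force on the tool from outside, world axes, zero at the start; "ft_torque": the same for the moment, N m; "finger_gap": finger opening in m.
Only numpy, scipy, OpenCV 4.12 (cv2) and the standard library are available. Lean on these libraries where they do the work, as an engineer would, in place of code of your own. Each camera call takes 0.05 s, during which the arm holds its last target.

## Working session

There is one attempt and no reset: what is moved stays moved. The work goes in short steps, Python scripts to look and compute and a tool call to move; the robot and the scene stay as the last step left them, time stands still between calls to the robot, and variables do not carry over. Pictures are saved under pics/ and viewed, and the job is handed in when it is done.

Besides the shell and the picture viewer there is one more tool, called after "Emit:" by a JSON object that holds its "name" and its "arguments". send_rows: Moves the arm, as the interface text tells. Its arguments: {"type":"object","properties":{"deltas":{"type":"array","items":{"type":"array","items":{"type":"array","items":{"type":"number"}}}},"jaw":{"type":"number"},"force":{"type":"number"}},"required":["deltas"]}

```bash
mkdir -p pics; cat > h.py <<'E'
import numpy as np,cv2
from workcell import *
def shot(name,fn):
    p=read_camera(name); cv2.imwrite('pics/'+fn,p['img'][:,:,::-1]); return p
def cloud(p):
    f=200/np.tan(np.radians(p['vfov'])/2); z=p['z_map'].astype(float)
    v,u=np.mgrid[:400,:640]
    C=np.stack([(u-p['cx'])/f*z,(v-p['cy'])/f*z,z],-1)
    W=(C-np.array(p['t']))@np.array(p['R'])
    W[z==0]=np.nan
    return W
E
python3 - <<'E'
from h import *
s=get_state();print({k:np.round(v,3) for k,v in s.items()})
for n in('top','side'):
    p=shot(n,n+'0.png');W=cloud(p);print(n,p['vfov'],-np.array(p['R']).T@p['t'])
    for t in('condiment_box','salt_shaker_mid','pepper_mill_mid','mug_mid'):
        r=silhouettes(p,t)
        for q in r[:1]:
            w=W[q['mask']];print(t,round(q['conf'],2),np.round(q['box']),np.round(np.nanpercentile(w,[2,50,98],axis=0),3).tolist())
    np.save(n+'0.npy',W)
E
```

```text
{'clock': np.float64(0.0), 'joint_pos': array([-1.312,  0.314,  0.045,  1.304, -0.   ,  1.431]), 'qvel': array([ 0.   , -0.   , -0.001,  0.002, -0.   ,  0.001]), 'tau': array([ 1.0000e-03, -4.8062e+01,  2.9854e+01,  1.9000e-02,  0.0000e+00,
       -0.0000e+00]), 'tcp_pos': array([ 0.223, -0.529,  0.23 ]), 'orientation': array([-0.001,  0.98 ,  0.198, -0.   ]), 'wrist_force': array([-0.134, -0.398, -0.334]), 'ft_torque': array([-0.045, -0.027,  0.014]), 'finger_gap': np.float64(0.085)}
top 47.84355206767137 [0.46790699 0.05792935 1.29665324]
condiment_box 0.73 [314. 234. 151.  86.] [[0.469, -0.105, 0.12], [0.573, 0.084, 0.131], [0.653, 0.265, 0.136]]
salt_shaker_mid 0.57 [232. 246.  13.  15.] [[0.518, 0.289, 0.039], [0.533, 0.3, 0.084], [0.55, 0.319, 0.092]]
pepper_mill_mid 0.86 [398. 212.  27.  23.] [[0.6, -0.167, 0.016], [0.619, -0.141, 0.131], [0.645, -0.123, 0.15]]
mug_mid 0.6 [337. 251.  26.  17.] [[0.495, -0.003, 0.107], [0.515, 0.026, 0.126], [0.536, 0.056, 0.131]]
side 44.66275867652889 [-0.11711581  0.57920998  0.77898809]
condiment_box 0.84 [328. 252. 183. 151.] [[0.45, -0.107, 0.013], [0.499, 0.14, 0.126], [0.631, 0.273, 0.132]]
salt_shaker_mid 0.56 [248. 298.  21.  38.] [[0.509, 0.287, 0.007], [0.516, 0.309, 0.051], [0.534, 0.323, 0.089]]
pepper_mill_mid 0.51 [390. 181.  18.  24.] [[0.594, -0.169, 0.102], [0.606, -0.145, 0.129], [0.632, -0.13, 0.147]]
mug_mid 0.69 [339. 170.  35.  40.] [[0.755, -0.175, 0.017], [0.781, -0.123, 0.075], [0.838, -0.064, 0.101]]
```

```bash
python3 - <<'E'
import cv2
a=cv2.imread('pics/top0.png')[160:300,210:430];cv2.imwrite('pics/topz.png',cv2.resize(a,None,fx=3.6,fy=3.6,interpolation=cv2.INTER_CUBIC))
E
```

```text
(no output)
```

View pics/topz.png

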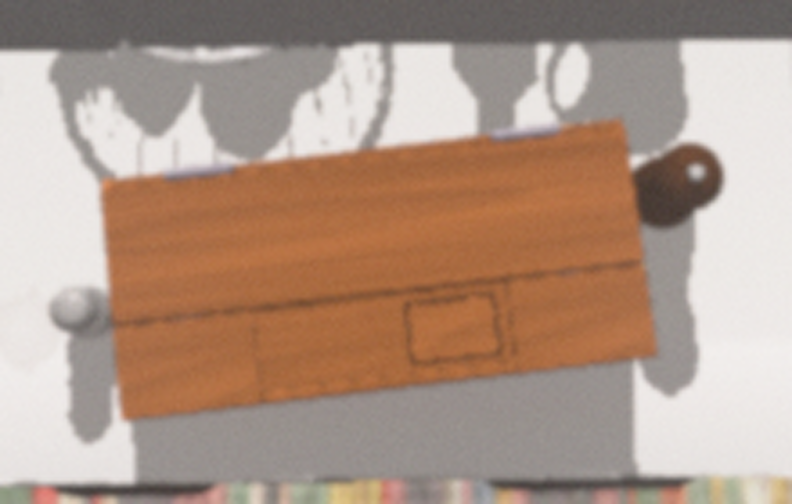

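View pics/side0.png

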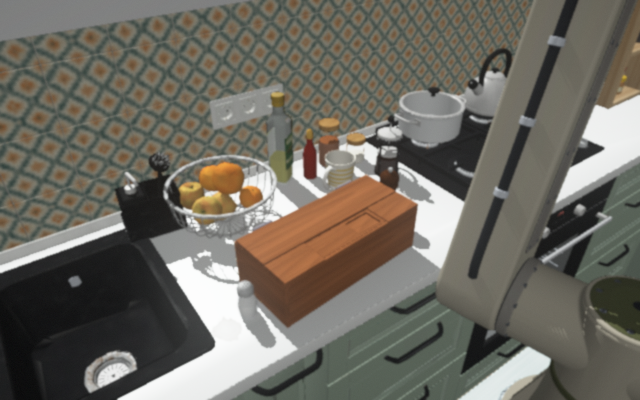

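View pics/top0.png

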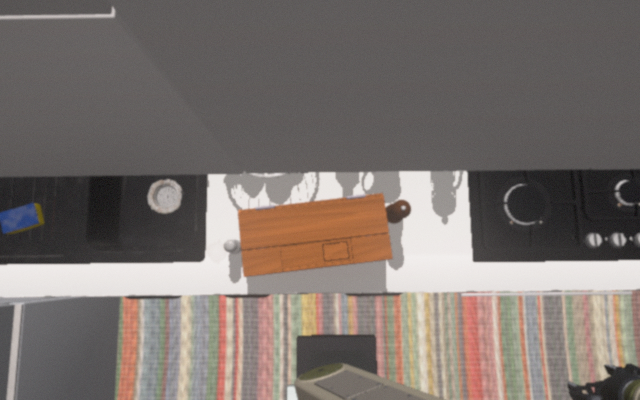

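```bash
python3 - <<'E'
from h import *
W=np.load('top0.npy')
m=(W[...,2]>.115)&(W[...,2]<.14)&(W[...,0]>.42)&(W[...,0]<.7)&(abs(W[...,1]-.08)<.21)
pts=W[m][:,:2].astype(np.float32)
print(cv2.minAreaRect(pts), np.median(W[m][:,2]))
p=read_camera('top');f=200/np.tan(np.radians(p['vfov'])/2);R=np.array(p['R']);t=np.array(p['t'])
def on(uz,vz,z):
    u=210+uz/3.6-.36;v=160+vz/3.6-.36
    d=R.T@np.array([(u-p['cx'])/f,(v-p['cy'])/f,1]);c=-R.T@t;return c+d*(z-c[2])/d[2]
for c in [(102,182),(625,121),(657,355),(124,418)]:print('corner',np.round(on(*c,.130),4))
for c in [(405,302),(495,293),(500,355),(410,365),(452,329)]:print('plate',np.round(on(*c,.127),4))
print('cab z', np.round([W[100,320],W[150,320],W[165,320],W[165,250]],3))
r=np.nanmean
E
```

```text
((0.5632930397987366, 0.06861774623394012), (0.17653238773345947, 0.40978747606277466), 6.110471248626709) 0.13101602737284446
corner [0.6236 0.2774 0.13  ]
corner [ 0.6638 -0.1032  0.13  ]
corner [ 0.4945 -0.1204  0.13  ]
corner [0.4545 0.259  0.13  ]
plate [0.5344 0.0586 0.127 ]
plate [ 0.5401 -0.0061  0.127 ]
plate [ 0.4958 -0.0088  0.127 ]
plate [0.4895 0.0556 0.127 ]
plate [0.5147 0.0252 0.127 ]
cab z [[0.622 0.059 0.901]
 [0.622 0.06  0.725]
 [0.623 0.06  0.637]
 [0.622 0.164 0.646]]
```

Emit:
{"name": "send_rows", "arguments": {"deltas": [[[1, 3, 3, 0, 0, -1], [3, 7, 5, 0, 0, -3], [5.5, 11.5, 5, 0, 0, -5], [8, 16, 5, 0, 0, -7], [11, 21, 5, 0, 0, -9], [14, 26, 5, 0, 0, -11], [17, 31, 5, 0, 0, -13], [19.5, 36, 5, 0, 0, -15], [22, 41, 4, 0, 0, -16.7], [24.5, 46, 4, 0, 0, -16.7], [27, 51, 3, 0, 0, -16.7], [28.8, 55.4, 2, 0, 0, -16.7]]], "jaw": -1, "force": 30}}

```text
clock: 1.75
tcp_pos: [0.4914, -0.0197, 0.2599]
orientation: [0.0, 0.999, 0.054, 0.001]
wrist_force: [0.8, -1.3, 0.4]
finger_gap: 0.0003
```

Emit:
{"name": "send_rows", "arguments": {"deltas": [[[0, 0, 0, 0, 0, 0], [0, 0, 0, 0, 0, 0], [0, 0, 0, 0, 0, 0]]]}}

```text
clock: 2.05
tcp_pos: [0.4902, -0.0222, 0.2597]
orientation: [0.0, 0.999, 0.053, -0.0]
wrist_force: [0.1, -0.2, 0.7]
finger_gap: -0.0002
```

```bash
python3 - <<'E'
from h import *
s=get_state();print({k:np.round(v,4).tolist() for k,v in s.items()})
p=shot('top','top1.png');p=shot('side','side1.png')
E
```

```text
{'clock': 2.05, 'joint_pos': [-0.2088, 0.1421, -0.1046, 1.324, -0.0005, 2.8261], 'qvel': [-0.0255, -0.0065, 0.0011, -0.0007, 0.0021, 0.001], 'tau': [0.943, -38.0258, 29.8774, -0.0077, 0.0389, -0.0009], 'tcp_pos': [0.4902, -0.0222, 0.2597], 'orientation': [0.0002, 0.9986, 0.0533, -0.0], 'wrist_force': [0.1127, -0.1982, 0.6609], 'ft_torque': [0.0001, 0.0503, -0.0018], 'finger_gap': -0.0002}
```

View pics/side1.png

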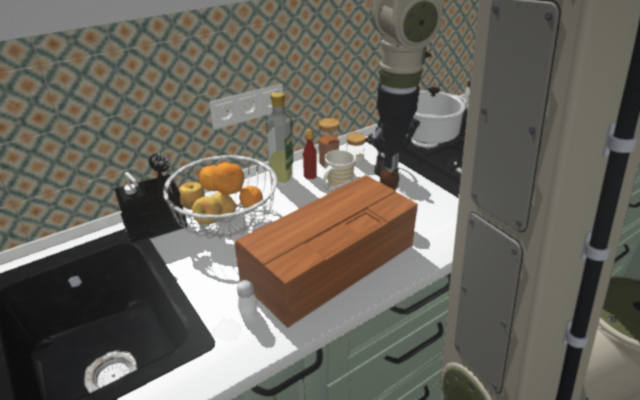

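View pics/top1.png

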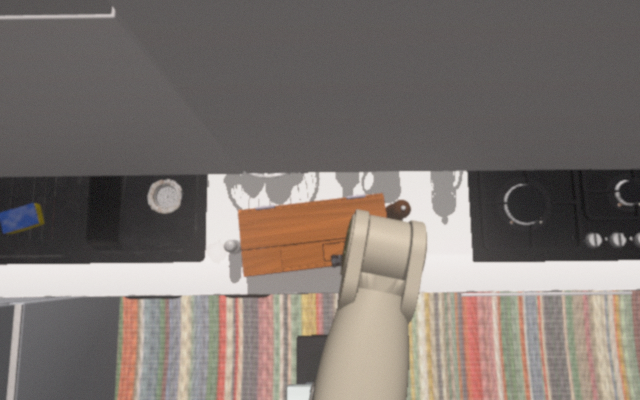

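Emit:
{"name": "send_rows", "arguments": {"deltas": [[[0.5, 1, 0, 0, 0, 8], [1, 2, 0, 0, 0, 16], [1.5, 3, 0, 0, 0, 24], [2, 4, 0, 0, 0, 32], [2.03, 4.7, 0, 0, 0, 40], [2.03, 4.7, 0, 0, 0, 48], [2.03, 4.7, 0, 0, 0, 56], [2.03, 4.7, 0, 0, 0, 64], [2.03, 4.7, 0, 0, 0, 72], [2.03, 4.7, 0, 0, 0, 80], [2.03, 4.7, 0, 0, 0, 88], [2.03, 4.7, 0, 0, 0, 90]]]}}

```text
clock: 3.35
tcp_pos: [0.5106, 0.0236, 0.2599]
orientation: [0.0, 0.668, 0.744, 0.0]
wrist_force: [0.1, -0.5, 0.3]
finger_gap: 0.0003
```

Emit:
{"name": "send_rows", "arguments": {"deltas": [[[0, 0, -0.5, 0, 0, 8], [0, 0, -1, 0, 0, 16], [0, 0, -2, 0, 0, 24], [0, 0, -3, 0, 0, 32], [0, 0, -4, 0, 0, 40], [0, 0, -5, 0, 0, 48], [0, 0, -6, 0, 0, 56], [0, 0, -7, 0, 0, 64], [0, 0, -8, 0, 0, 72], [0, 0, -9, 0, 0, 80], [0, 0, -10, 0, 0, 88], [0, 0, -10, 0, 0, 90]]]}}

```text
clock: 4.55
tcp_pos: [0.5097, 0.0237, 0.1585]
orientation: [-0.001, -0.054, 0.999, 0.0]
wrist_force: [-0.6, 0.4, -0.2]
finger_gap: 0.0001
```

Emit:
{"name": "send_rows", "arguments": {"deltas": [[[0, 0, 0, 0, 0, 0], [0, 0, 0, 0, 0, 0]]]}}

```text
clock: 4.75
tcp_pos: [0.5109, 0.0242, 0.1599]
orientation: [0.0, -0.052, 0.999, -0.0]
wrist_force: [0.0, -0.6, 0.2]
finger_gap: -0.0
```

```bash
python3 - <<'E'
from h import *
s=get_state();print({k:np.round(v,4).tolist() for k,v in s.items()})
a=np.array(s['tcp_pos'])
p=shot('side','side2.png');cv2.imwrite('pics/s2z.png',cv2.resize(cv2.imread('pics/side2.png')[120:320,220:440],None,fx=3,fy=3,interpolation=cv2.INTER_CUBIC))
E
```

```text
{'clock': 4.75, 'joint_pos': [-0.1098, 0.2243, -0.2513, 1.0944, 0.0, -0.2139], 'qvel': [0.0093, -0.0013, 0.0039, -0.0006, 0.0001, -0.0006], 'tau': [-0.0337, -41.3183, 28.2197, 0.008, -0.0007, -0.0226], 'tcp_pos': [0.5109, 0.0242, 0.1599], 'orientation': [0.0004, -0.0521, 0.9986, -0.0001], 'wrist_force': [0.0255, -0.628, 0.2248], 'ft_torque': [0.015, 0.0173, -0.0068], 'finger_gap': -0.0}
```

View pics/s2z.png

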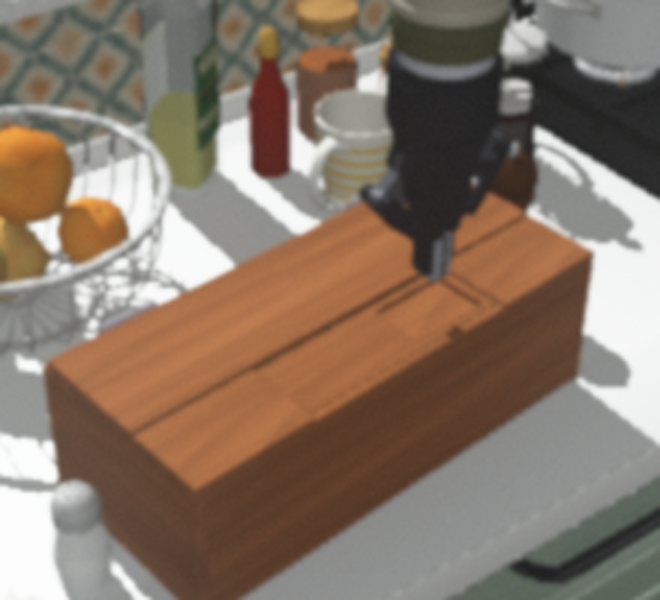

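The fingertips hang over the plate region (crop pixel ~(435,275)). I'll descend slowly and watch the force.

Emit:
{"name": "send_rows", "arguments": {"deltas": [[[0, 0, -1, 0, 0, 0], [0, 0, -2, 0, 0, 0], [0, 0, -2.8, 0, 0, 0], [0, 0, -3.1, 0, 0, 0], [0, 0, -3.3, 0, 0, 0], [0, 0, -3.5, 0, 0, 0], [0, 0, -3.6, 0, 0, 0], [0, 0, -3.6, 0, 0, 0], [0, 0, -3.6, 0, 0, 0]]]}}

```text
clock: 5.7
tcp_pos: [0.5108, 0.0254, 0.1237]
orientation: [0.0, -0.054, 0.999, 0.0]
wrist_force: [-1.3, 0.2, 1.2]
finger_gap: 0.0002
```

Emit:
{"name": "send_rows", "arguments": {"deltas": [[[0, 0, -0.15, 0, 0, 0], [0, 0, -0.3, 0, 0, 0], [0, 0, -0.45, 0, 0, 0], [0, 0, -0.5, 0, 0, 0], [0, 0, -0.5, 0, 0, 0], [0, 0, -0.5, 0, 0, 0], [0, 0, -0.5, 0, 0, 0], [0, 0, -0.5, 0, 0, 0]]]}}

```text
clock: 6.5
tcp_pos: [0.511, 0.0254, 0.119]
orientation: [0.0, -0.054, 0.999, 0.0]
wrist_force: [-2.5, 0.2, 5.7]
finger_gap: -0.0001
```

```bash
python3 - <<'E'
from h import *
p=shot('side','side3.png');cv2.imwrite('pics/s3z.png',cv2.resize(cv2.imread('pics/side3.png')[120:320,220:440],None,fx=3,fy=3,interpolation=cv2.INTER_CUBIC))
E
```

```text
(no output)
```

View pics/s3z.png

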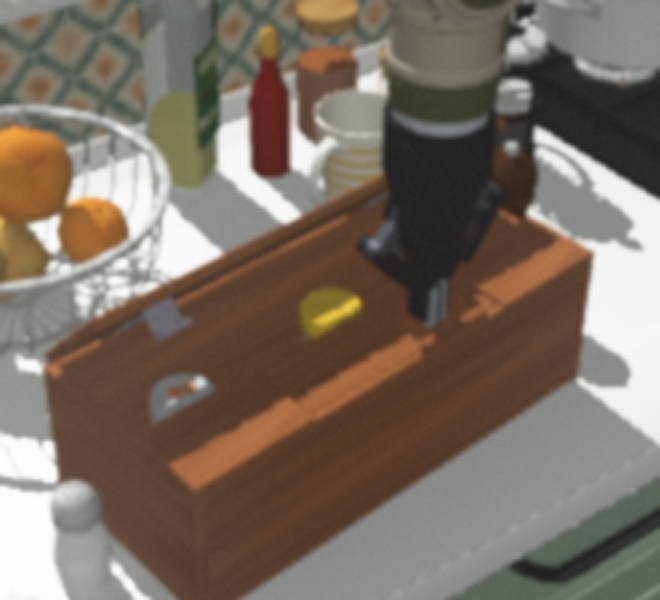

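The lid has sprung up and the grey and yellow jar lids show inside. Next I raise the fingers and measure the lid.

Emit:
{"name": "send_rows", "arguments": {"deltas": [[[0, 0, 1, 0, 0, 0], [-0.3, 0, 3, 0, 0, 0], [-0.5, 0, 5, 0, 0, 0], [-1, 0, 6, 0, 0, 0], [-1, 0, 6, 0, 0, 0], [-1, 0, 6, 0, 0, 0]]]}}

```text
clock: 7.15
tcp_pos: [0.5005, 0.0253, 0.1782]
orientation: [-0.0, -0.054, 0.999, 0.0]
wrist_force: [0.4, 1.1, -0.4]
finger_gap: 0.0
```

```bash
cat > lid.py <<'E'
from h import *
import sys
n=sys.argv[1]
c,s=np.cos(np.radians(6.1)),np.sin(np.radians(6.1))
print({k:np.round(v,4).tolist() for k,v in get_state().items() if k in('tcp_pos','orientation','wrist_force','joint_pos','clock')})
for cam in('side','top'):
    p=shot(cam,f'{cam}{n}.png');W=cloud(p)
    B=np.stack([(W[...,0]-.5591)*c+(W[...,1]-.0782)*s,-(W[...,0]-.5591)*s+(W[...,1]-.0782)*c,W[...,2]],-1)
    m=(abs(B[...,1]-.03)<.15)&(B[...,0]>-.03)&(B[...,0]<.1)&(B[...,2]>.15)
    hand=silhouettes(p,'lid_edge')
    if hand: m=m&hand[0]['mask']
    b=B[m]; print(cam,len(b),hand and round(hand[0]['conf'],2))
    if len(b)>20:
        i=b[:,1]>.02; q=b[i]
        print(np.round(np.nanpercentile(q,[2,50,98],axis=0),4).tolist())
        x,z=.0845-q[:,0],q[:,2]-.1255
        print('ang',np.round(np.percentile(np.arctan2(z,x),[5,50,95]),3),'r max',np.percentile(np.hypot(x,z),98))
E
python3 lid.py 4; python3 -c "
import cv2
cv2.imwrite('pics/t4z.png',cv2.resize(cv2.imread('pics/top4.png')[160:300,210:430],None,fx=3.6,fy=3.6))"
```

```text
{'clock': 7.15, 'joint_pos': [-0.1097, 0.1945, -0.2428, 1.1336, 0.0, -0.217], 'tcp_pos': [0.5005, 0.0253, 0.1782], 'orientation': [-0.0, -0.0536, 0.9986, 0.0], 'wrist_force': [0.3576, 1.0576, -0.3534]}
side 1104 0.87
[[-0.001, 0.0236, 0.1517], [0.0194, 0.1181, 0.1941], [0.0546, 0.1764, 0.2106]]
ang [0.673 0.834 0.918] r max 0.10872374565052081
top 2123 0.86
[[0.0094, 0.0237, 0.1519], [0.0438, 0.1056, 0.1902], [0.074, 0.1767, 0.2134]]
ang [0.789 1.02  1.164] r max 0.10609272472909517
```

View pics/side4.png

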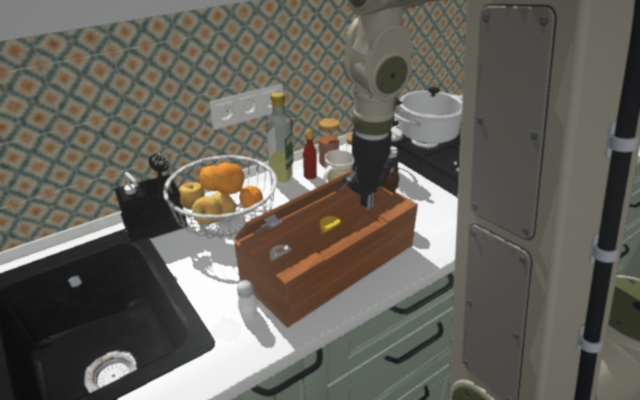

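View pics/t4z.png

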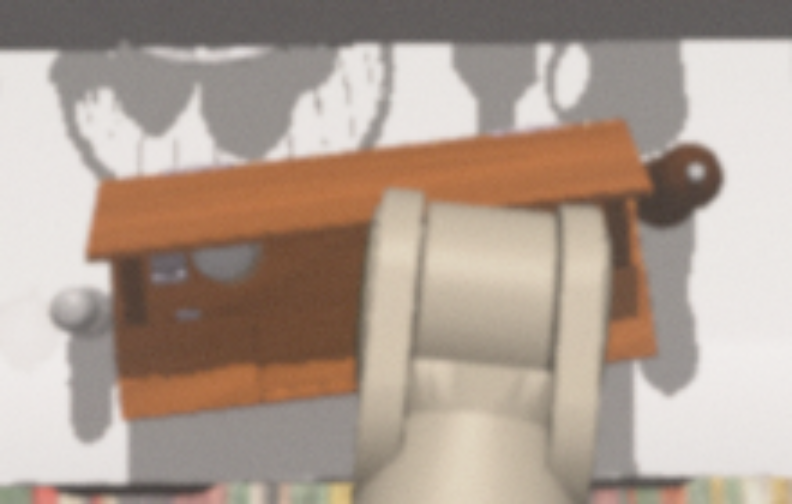

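Emit:
{"name": "send_rows", "arguments": {"deltas": [[[0, 0, 0, 0.7, -7, 0], [0, 0, 0, 1.4, -14, 0], [0, 0, 0, 2.1, -19.9, 0], [1.5, 0.16, 0, 2.1, -19.9, 0], [3, 0.32, 0, 2.1, -19.9, 0], [4.5, 0.48, 0, 2.1, -19.9, 0], [6, 0.64, 0, 2.1, -19.9, 0], [6.4, 0.68, 0, 2.1, -19.9, 0], [6.4, 0.68, 0, 2.1, -19.9, 0]]]}}

```text
clock: 8.25
tcp_pos: [0.5664, 0.0322, 0.1784]
orientation: [0.173, -0.053, 0.983, 0.009]
wrist_force: [-0.1, 1.6, 0.1]
finger_gap: 0.0001
```

```bash
python3 lid.py 5; python3 - <<'E'
from h import *
p=read_camera('top');W=cloud(p)
m=(W[...,2]>.25)&(W[...,0]<.615)&(W[...,0]>.4)&(abs(W[...,1])<.2)
print(np.nanmax(W[m],axis=0),np.round(np.nanpercentile(W[m],[2,50,98],axis=0),3))
E
```

```text
{'clock': 8.25, 'joint_pos': [-0.1269, 0.0562, -0.4709, 0.7034, 0.079, -0.2212], 'tcp_pos': [0.5664, 0.0322, 0.1784], 'orientation': [0.1734, -0.0531, 0.9834, 0.009], 'wrist_force': [-0.1376, 1.6025, 0.139]}
side 1089 0.95
[[0.0004, 0.0245, 0.1527], [0.021, 0.117, 0.1949], [0.0546, 0.1763, 0.2115]]
ang [0.697 0.849 0.934] r max 0.10860046213639363
top 63962 []
[[0.0461, 0.0231, 0.1924], [0.0731, 0.0989, 0.9665], [0.0813, 0.176, 1.0584]]
ang [1.541 1.557 1.566] r max 0.9329883996398399
[0.55794601 0.09304123 0.6525279 ] [[ 0.402 -0.019  0.266]
 [ 0.451  0.029  0.622]
 [ 0.549  0.078  0.648]]
```

View pics/side5.png

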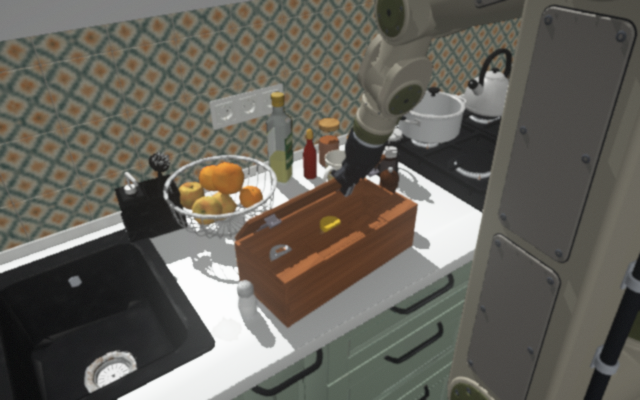

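View pics/top5.png

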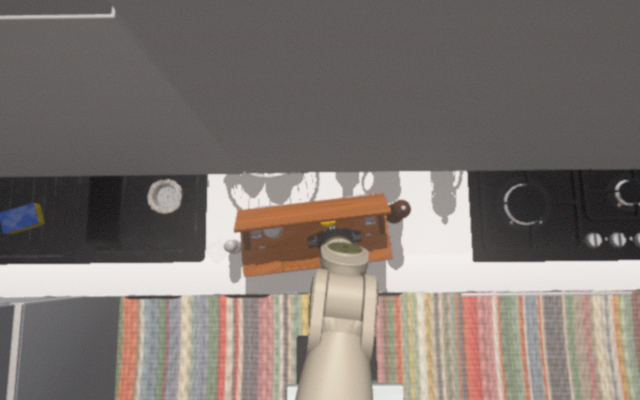

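Emit:
{"name": "send_rows", "arguments": {"deltas": [[[0.6, 0.06, 0, 0, 0, 0], [1.1, 0.12, 0, 0, 0, 0], [1.5, 0.16, 0.1, 0, 0, 0], [2.0, 0.21, 0.5, 0, 0, 0], [2.4, 0.26, 0.75, 0, 0, 0], [2.87, 0.31, 1.03, 0, 0, 0], [3.3, 0.35, 1.25, 0, 0, 0], [3.8, 0.41, 1.5, 0, 0, 0], [4.27, 0.46, 1.7, 0, 0, 0], [4.27, 0.46, 1.7, 0, 0, 0], [4.27, 0.46, 1.7, 0, 0, 0]]]}}

```text
clock: 9.6
tcp_pos: [0.6076, 0.0368, 0.1955]
orientation: [0.174, -0.053, 0.983, 0.009]
wrist_force: [-0.0, -0.6, -0.6]
finger_gap: -0.0
```

```bash
python3 lid.py 6;python3 -c "
import cv2
cv2.imwrite('pics/s6z.png',cv2.resize(cv2.imread('pics/side6.png')[120:320,220:440],None,fx=3,fy=3))"
```

```text
{'clock': 9.6, 'joint_pos': [-0.1074, 0.1219, -0.3534, 0.7535, 0.0724, -0.2023], 'tcp_pos': [0.6076, 0.0368, 0.1955], 'orientation': [0.1735, -0.0529, 0.9834, 0.009], 'wrist_force': [-0.002, -0.6011, -0.6192]}
side 2319 0.82
[[0.0266, 0.0235, 0.1524], [0.0532, 0.1058, 0.1999], [0.0675, 0.1768, 0.226]]
ang [0.983 1.157 1.246] r max 0.10711381524587865
top 1121 0.87
[[0.0355, 0.0242, 0.1536], [0.0605, 0.1108, 0.2135], [0.0836, 0.1764, 0.23]]
ang [1.091 1.338 1.49 ] r max 0.10827027978024287
```

View pics/s6z.png

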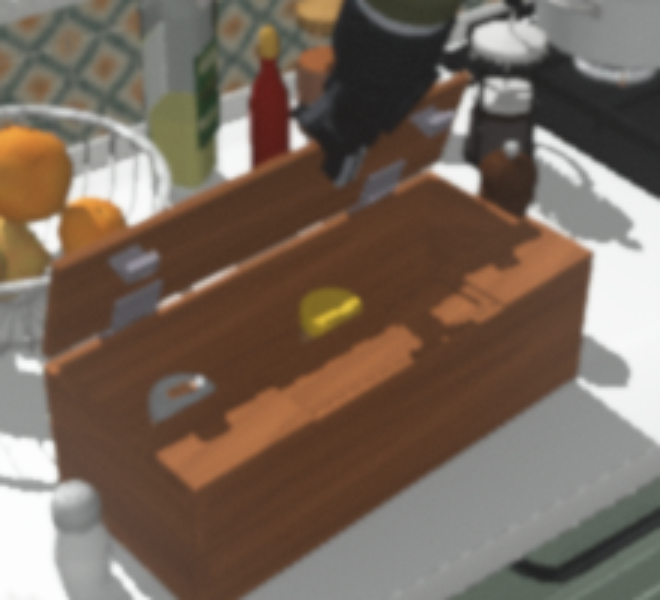

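The lid has followed to about 1.25 rad, with the fingers against it between the keepers. I'll continue along the arc.

Emit:
{"name": "send_rows", "arguments": {"deltas": [[[0.5, 0.05, 0.2, 0, 0, 0], [1.0, 0.1, 0.35, 0, 0, 0], [1.5, 0.16, 0.5, 0, 0, 0], [2.0, 0.21, 0.55, 0, 0, 0], [2.5, 0.26, 0.6, 0, 0, 0], [2.8, 0.3, 0.6, 0, 0, 0], [3.0, 0.32, 0.6, 0, 0, 0], [3.0, 0.32, 0.6, 0, 0, 0]]]}}

```text
clock: 10.6
tcp_pos: [0.6319, 0.0394, 0.201]
orientation: [0.169, -0.052, 0.984, 0.008]
wrist_force: [-27.3, -4.0, 17.8]
finger_gap: 0.0001
```

```bash
python3 lid.py 7
```

```text
{'clock': 10.6, 'joint_pos': [-0.0957, 0.1708, -0.2774, 0.7892, 0.0655, -0.1908], 'tcp_pos': [0.6319, 0.0394, 0.201], 'orientation': [0.1687, -0.0523, 0.9842, 0.0083], 'wrist_force': [-27.3235, -4.0469, 17.7517]}
side 3182 0.9
[[0.0516, 0.0239, 0.1518], [0.0748, 0.1057, 0.1936], [0.0791, 0.1773, 0.2298]]
ang [1.232 1.421 1.491] r max 0.10504608564622567
top 992 0.58
[[0.0584, 0.0235, 0.1562], [0.0805, 0.11, 0.2252], [0.0885, 0.1772, 0.2344]]
ang [1.355 1.519 1.6  ] r max 0.10907089926359528
```

The lid is against its stop (27 N). Now I back away.

Emit:
{"name": "send_rows", "arguments": {"deltas": [[[-0.5, -0.05, -0.1, 0, 0, 0], [-1.2, -0.13, -0.1, 0, 0, 0], [-3, -0.32, 0, 0, 0, 0], [-6, -0.64, 0.5, 0, 0, 0], [-10, -1, 3, 0, 0, 0], [-13, -1.4, 6, 0, 0, 0], [-15, -1.5, 9, 0, 0, 0], [-15, -1.5, 11, 0, 0, 0], [-15, -1.5, 11, 0, 0, 0], [-15, -1.5, 11, 0, 0, 0]]]}}

```text
clock: 11.8
tcp_pos: [0.488, 0.0248, 0.3118]
orientation: [0.174, -0.053, 0.983, 0.009]
wrist_force: [0.3, -0.4, -0.0]
finger_gap: -0.0001
```

```bash
python3 lid.py 8; python3 - <<'E'
from h import *
W0={n:np.load(n+'0.npy') for n in('top','side')}
for n in('top','side'):
    p=read_camera(n);W=cloud(p)
    for t in('salt_shaker_mid','pepper_mill_mid','mug_mid','honey_jar_mid','mustard_jar_mid'):
        for q in silhouettes(p,t)[:1]:
            print(n,t,round(q['conf'],2),np.round(q['box']),np.round(np.nanmedian(W[q['mask']],axis=0),3))
cv2.imwrite('pics/s8z.png',cv2.resize(cv2.imread('pics/side8.png')[120:320,220:440],None,fx=3,fy=3))
E
```

```text
{'clock': 11.8, 'joint_pos': [-0.1723, -0.1592, -0.3399, 1.0515, 0.094, -0.2636], 'tcp_pos': [0.488, 0.0248, 0.3118], 'orientation': [0.1743, -0.0528, 0.9832, 0.0088], 'wrist_force': [0.2935, -0.4182, -0.038]}
side 3597 0.59
[[0.052, 0.0238, 0.1518], [0.0747, 0.1055, 0.1944], [0.08, 0.1773, 0.2301]]
ang [1.235 1.424 1.497] r max 0.10547554192685643
top 1038 0.83
[[0.06, 0.024, 0.1547], [0.0806, 0.1091, 0.2256], [0.088, 0.1769, 0.2349]]
ang [1.37  1.519 1.599] r max 0.109580168329025
top salt_shaker_mid 0.76 [231. 246.  13.  14.] [0.535 0.3   0.082]
top pepper_mill_mid 0.75 [399. 211.  26.  25.] [ 0.619 -0.141  0.131]
top honey_jar_mid 0.65 [272. 228.  22.  18.] [0.58  0.193 0.083]
top mustard_jar_mid 0.54 [326. 219.  16.  19.] [0.606 0.045 0.079]
side salt_shaker_mid 0.93 [249. 300.  20.  40.] [0.517 0.308 0.051]
side pepper_mill_mid 0.75 [390. 180.  17.  21.] [ 0.606 -0.143  0.127]
side honey_jar_mid 0.48 [281. 251.  22.  18.] [0.579 0.195 0.082]
side mustard_jar_mid 0.81 [331. 224.  20.  18.] [0.602 0.046 0.078]
```

View pics/s8z.png

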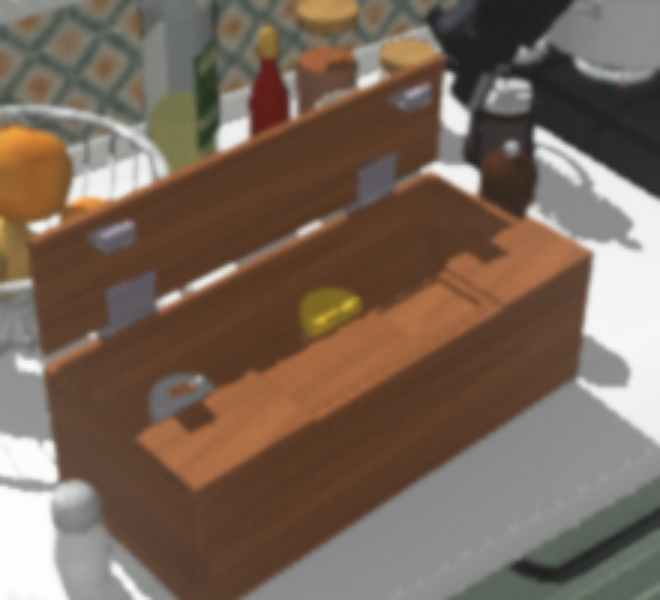

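The lid stands upright, the jars and neighbours are unmoved, and the hand is clear. The lid hides the mug, but nothing came near it.

```bash
python3 -c "
from workcell import *
print(get_state()['wrist_force'],hand_in())"
```

```text
the job is handed in; nothing more can be done
[-0.25678469 -0.02485633 -0.1922068 ] None
```

The box is open: the lid stands upright, the catch plate has been let go, and the hand is clear. I handed the job in at about 12 s of the 51 s allowed.

- **Catch:** I found the plate in the top camera picture, about 48 mm right of the strip's middle. I pressed it with shut fingers until the tip was 8 mm below the strip's top. The force was 5.7 N, and the lid sprang up to about 0.94 rad.
- **Lid:** With the hand tilted back 20°, I pushed the front edge back along its arc with the outside of the fingers. At the stop the wrist force was about 33 N in total. I then backed the hand well away.

**Last checks:**
- **Lid angle:** It was about the same before and after I let go. The two cameras put it at about 1.42 rad (side) and 1.52 rad (top). They differ because each sees a different face of the lid.
- **Contact:** The wrist force is about 0, so nothing is being touched.
- **Salt shaker and pepper mill:** Both are within about 2 mm of where they started.
- **Jars:** I had no reading from before the box was opened. They show at the same places in the pictures after the lid sprang up and at the end.
- **Mug:** I could not check it at the end because the raised lid hides it, but neither the arm nor the lid came near it.
- **Catch plate:** I did not measure it coming back, but nothing is on it.

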